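# Sort the gel-run parts on the lab bench

## Task

Clear up the bench after the gel run: lay the two gel combs flat on the floor of the shallow undivided metal tray, side by side, stand the two lidded sample jars upright in the two-bay bin, one jar in each bay, and stand the open plastic sleeve upright in the round dish. Set each thing down, do not drop it, and leave the two small amber vials standing where they are.

Things in the scene. Friction and masses are not known exactly. Their poses are not given: they have to be found in the camera images.
- comb_a: A gel comb, grey plastic, lying flat: 6 mm plate, 70 mm along x, y from -21 to +12 mm (seven 6 mm wide teeth point to -y); upright grip block in its middle, 36 mm along x, 12 mm along y, from 6 to 44 mm high. Origin: underside, below the block's middle. Grip the block across its 12 mm, fingertips above the plate. At the start its x is within 35 degrees of world x. About 40 g
- comb_b: Another gel comb, the same as comb_a in shape, size, origin and axes
- jar_a: A squat sample jar standing upright: closed cylinder, 46 mm diameter, 56 mm high, clear body with a white ribbed screw cap over the top 16 mm. Origin: centre of its underside, z up. About 60 g. The two jars are alike
- jar_b: The other sample jar, the same as jar_a
- sleeve: adapter sleeve of plain grey plastic: a short tube open at both ends, standing upright, 44 mm outside and 28 mm inside diameter, 50 mm high. Origin: centre of its underside, z up. About 40 g
- comb_tray: target for the combs: shallow rectangular undivided steel tray, fixed, 112 mm along its x and 160 mm along its y, walls 4 mm thick, rim 14 mm above the bench, floor some 4 mm above the bench. Origin: centre of its underside. Two combs fit with their x along the tray's x, at y = +38 and -38 mm
- jar_bin: target for the jars: low grey plastic bin, fixed, 104 mm along x, 164 mm along y, walls 4 mm thick, rim 22 mm above the bench, floor some 4 mm above it; a divider at y = 0, as high as the rim, makes two bays side by side along y, each about 96 by 76 mm, centred at y = +40 and -40 mm. Origin: centre of its underside
- dish: target for the sleeve: round steel dish, fixed, 130 mm diameter, wall 4 mm thick, rim 18 mm above the bench, flat floor 4 mm above the bench. Origin: centre of its underside
- vial_left: small amber glass vial with black cap, 28 mm diameter, 58 mm high, loose and standing upright on the left (+y) side between the other things; not to be sorted, leave it standing where it is. Origin: centre of its underside
- vial_right: small amber glass vial with black cap, 28 mm diameter, 58 mm high, loose and standing upright on the right (-y) side between the other things; not to be sorted, leave it standing where it is. Origin: centre of its underside

How it is judged (in metres and radians):
At the end, for the whole second after the job is handed in: Combs flat on the tray floor (within 42 mm of centre in x, 66 in y); jars upright on the bin floor, one per bay (15 to 65 mm from the divider, within 35 mm of centre in x); sleeve upright on the dish floor (within 43 mm of centre); tilts under 0.12 rad; all released, at rest (x of comb_a in the frame of comb_tray between -0.042 and 0.042 m and y of comb_a in the frame of comb_tray between -0.066 and 0.066 m and z of each of comb_a, comb_b in the frame of comb_tray below 0.01 m and angle between each of comb_a, comb_b, jar_a, jar_b, sleeve's own z axis and vertical below 0.12 rad and x of comb_b in the frame of comb_tray between -0.042 and 0.042 m and y of comb_b in the frame of comb_tray between -0.066 and 0.066 m and x of jar_a in the frame of jar_bin between -0.035 and 0.035 m and z of each of jar_a, jar_b in the frame of jar_bin below 0.01 m and x of jar_b in the frame of jar_bin between -0.035 and 0.035 m and ((y of jar_a in the frame of jar_bin between 0.015 and 0.065 m and y of jar_b in the frame of jar_bin between -0.065 and -0.015 m) or (y of jar_b in the frame of jar_bin between 0.015 and 0.065 m and y of jar_a in the frame of jar_bin between -0.065 and -0.015 m)) and horizontal distance between sleeve and dish below 0.043 m and z of sleeve in the frame of dish below 0.01 m and linear speed of each of comb_a, comb_b, jar_a, jar_b, sleeve below 0.02 m/s and angular speed of each of comb_a, comb_b, jar_a, jar_b, sleeve below 0.3 rad/s); the robot touches nothing.
It fails at once if a glass vial was knocked over or shifted by more than 30 mm (distance of any of vial_left, vial_right from where it was at the start of the episode above 0.03 m or angle between any of vial_left, vial_right's own z axis and vertical above 0.5 rad).
It fails at once if a comb, jar or sleeve was dropped or thrown (faster than 0.8 m/s while not in the fingers: a fall of some 33 mm) ((linear speed of comb_a above 0.8 m/s and contact force between the fingers and comb_a below 0.05 N) or (linear speed of comb_b above 0.8 m/s and contact force between the fingers and comb_b below 0.05 N) or (linear speed of jar_a above 0.8 m/s and contact force between the fingers and jar_a below 0.05 N) or (linear speed of jar_b above 0.8 m/s and contact force between the fingers and jar_b below 0.05 N) or (linear speed of sleeve above 0.8 m/s and contact force between the fingers and sleeve below 0.05 N)).
It also fails if it takes over 134 s, if anything falls off the work surface, if the arm or the gripper's body presses on something with over 40 N, if the wrist force passes 120 N, or if a joint passes its speed limit or range.

## Robot

A 6-joint arm with a two-finger parallel gripper is mounted at the origin on the work surface. World frame = base frame: x ahead of the robot, y to its left, z up, the work surface at z = 0. Lengths are in m, angles in degrees, forces in N, time in s.
With the tool pointing down it reaches from about 0.4 to 0.825 m from the base axis. Payload 7 kg.
Tool frame: the origin (TCP) lies on the mounting face of the last link; the fingertips stand 178 mm ahead of it and the grasp point (between the pads) lies 159 mm ahead of it (ctrl.tip_extent is the distance from the TCP to the fingertips, in m); z points along the fingers, y is the direction in which the jaws open and shut (so a half turn about z gives the same grasp; the last joint's range is limited). The gripper opens to 88 mm and grips with 3 to 60 N. Pads are 19 mm wide; open, the fingers measure 130 mm over their backs; the gripper's body (78 mm by 193 mm) begins 47 mm behind the grasp point.
Start: joints at [-59.582, 20.546, 0.682, 0, -70.136, -16.507], TCP at [0.162, -0.655, 0.405] pointing down, gripper open.
Joint ranges: [-176.03, 176.03], [-82.01, 121.73], [-58.28, 71.71], [-173.87, 95.51], [-174.79, -0.11], [-173.66, 173.66]. Speed limits (degrees/s): [136.94, 136.94, 172.46, 180, 180, 180].

## Interface

Orientations are given as [roll, pitch, yaw] about the fixed x, y, z axes, in that order (R = Rz(yaw) Ry(pitch) Rx(roll)).
In Python, from plant import ctrl gives the robot as it stands. The module is installed in compiled form; this text tells all that it offers.
- The arm moves only by the tool carry_out, never from a script. Its argument "moves" is text: rows parted by semicolons, each of 7 numbers parted by spaces: the finger opening in m, from 0 to 0.0876, then the shift along the tool's x, y, z in m, then the turn, a rotation vector about the tool's x, y, z in rad. A call has 1 to 20 rows; each row is the pose to reach, as a shift and turn from the pose commanded when the call began, along the tool's axes at that moment; what a row does not reach only later rows make up. A row lasts 1/10 s, in which the tool goes at most 50 mm and 8.59 degrees, less where a joint would pass 70% of its speed; a pose out of reach is approached as far as the arm can. A call with a gripper value outside its range is refused whole. The fingers move at their own pace and stop on an object; the grip force is fixed at half the most. Time passes only in rows, so rows that repeat a pose let the fingers close. It gives the time, the measured TCP pose, the force and the opening at its end, in the units of the state.
- ctrl.get_obs(): the state, without advancing time (a new reading comes with each control period).
- ctrl.snapshot(name): name is "side" or "top"; returns a dict with "image" (420x560x3 uint8, red, green, blue), "K" (3x3 intrinsics, pixels), "R" (3x3) and "t" (3): a world point X has camera coordinates R X + t. Camera axes: x right, y down, z forward; pixel columns grow to the right and rows downward; lengths in m; the calibration is good to about 2 mm. A picture is of the moment at which its call begins. There is no depth.
- ctrl.close_job(): hands the job in, once; it reports no verdict.
Trained networks look in a picture, given as the dict that the camera call returned (one of the last four; its "shot" number tells which), for a name from the list of things; names that differ only in an ending like _2 or _b are one class to them, and where a whole thing is asked for, a point or a joint stands for the part that bears it (a point fixed in the world has none). Each returns a list of dicts, best first, with "confidence" (0 to 1); they miss things now and then, are a little off and sometimes report something else, mostly with a low value. They report only what shows in the picture. A call takes as long as a camera call.
- ctrl.recognise(picture, label): "extent" ([left, top, right, bottom] in pixels, round what is visible of it).
- ctrl.trace(picture, label): "region" (420x560 bool, what is visible of it) and "extent" ([left, top, right, bottom] in pixels, round what is visible of it).
- ctrl.mark_of(picture, label): "at" ([row, column] in pixels: a listed point, or the origin of a listed thing).
The state is a dict: "clock": time; "joint_pos": joint angles; "qvel": joint speeds; "tau": joint torques, N m; "tool_pos": TCP position; "orientation": TCP orientation; "force": force on the tool from outside, world axes, zero at the start; "moment": the same for the moment, N m; "opening": finger opening in m.
Only numpy, scipy, OpenCV 4.12 (cv2) and the standard library are available. Lean on these libraries where they do the work, as an engineer would, in place of code of your own. Each camera call takes 0.05 s, during which the arm holds its last target.

## Working session

There is one attempt and no reset: what is moved stays moved. The work goes in short steps, Python scripts to look and compute and a tool call to move; the robot and the scene stay as the last step left them, time stands still between calls to the robot, and variables do not carry over. Pictures are saved under pics/ and viewed, and the job is handed in when it is done.

Besides the shell and the picture viewer there is one more tool, called by a JSON object that holds its "api" and its "payload". carry_out: Moves the arm, as the interface text tells. Its arguments: {"type":"object","properties":{"moves":{"type":"string"}},"required":["moves"]}

```bash
mkdir -p pics; ls; python3 - <<'E'
from plant import ctrl
import cv2
for n in("top","side"):
    p=ctrl.snapshot(n); cv2.imwrite(f"pics/{n}0.png",p["image"][:,:,::-1]); print(n,p["K"].round(1).tolist(),p["R"].round(3).tolist(),p["t"].round(3).tolist())
    for l in ["comb_a","jar_a","sleeve","comb_tray","jar_bin","dish","vial_left","vial_right"]:
        print(l,[(round(d["confidence"],2),[round(float(x),1) for x in d["at"]]) for d in ctrl.mark_of(p,l)][:4])
print(ctrl.get_obs())
E
```

```text
pics
top [[515.1, 0.0, 278.9], [0.0, 515.1, 202.9], [0.0, 0.0, 1.0]] [[0.027, -1.0, -0.003], [-0.978, -0.026, -0.209], [0.208, 0.008, -0.978]] [-0.022, 0.515, 1.191]
comb_a [(0.63, [268.7, 143.8]), (0.6, [225.2, 276.3])]
jar_a [(0.73, [241.3, 211.2]), (0.55, [278.2, 397.7]), (0.3, [198.3, 211.1])]
sleeve [(0.63, [248.4, 341.1])]
comb_tray [(0.58, [177.1, 150.5])]
jar_bin [(0.8, [194.1, 395.4]), (0.3, [179.9, 149.2])]
dish [(0.95, [156.5, 283.3])]
vial_left [(0.57, [272.3, 400.2]), (0.48, [197.7, 214.1])]
vial_right [(0.67, [204.7, 341.5])]
side [[459.7, 0.0, 278.1], [0.0, 459.7, 219.4], [0.0, 0.0, 1.0]] [[-0.8, -0.6, 0.013], [-0.348, 0.447, -0.824], [0.488, -0.664, -0.566]] [0.402, 0.193, 0.733]
comb_a [(0.7, [236.2, 291.2]), (0.69, [362.7, 236.8])]
jar_a [(0.9, [280.1, 260.2]), (0.7, [188.6, 405.5])]
sleeve [(0.87, [206.8, 354.4]), (0.37, [260.3, 218.3])]
comb_tray [(0.87, [296.1, 131.1])]
jar_bin [(0.69, [165.6, 329.1]), (0.64, [201.9, 229.1])]
dish [(0.9, [202.5, 229.8])]
vial_left [(0.53, [259.7, 218.5]), (0.53, [235.2, 291.1])]
vial_right [(0.76, [192.8, 310.8])]
{'clock': 0.9, 'joint_pos': array([-5.95797978e+01,  2.05437796e+01,  6.81667364e-01, -7.32762973e-04,
       -7.01360032e+01, -1.65062681e+01]), 'qvel': array([ 0.114578  , -0.04849557, -0.04671185, -0.08911742,  0.01867311,
        0.00331969]), 'tau': array([-3.33750206e-03, -5.82358539e+01,  2.93293476e+01,  7.00209394e+00,
        1.25327089e-02, -8.06600815e-05]), 'tool_pos': array([ 0.1622791 , -0.65516843,  0.40468587]), 'orientation': array([-1.79998389e+02,  1.19622999e-03, -1.66086315e+02]), 'force': array([ 0.04079561, -0.21882099, -0.3859827 ]), 'moment': array([-0.0197341 , -0.00743742, -0.00123583]), 'opening': 0.08768458510578397}
```

View pics/top0.png

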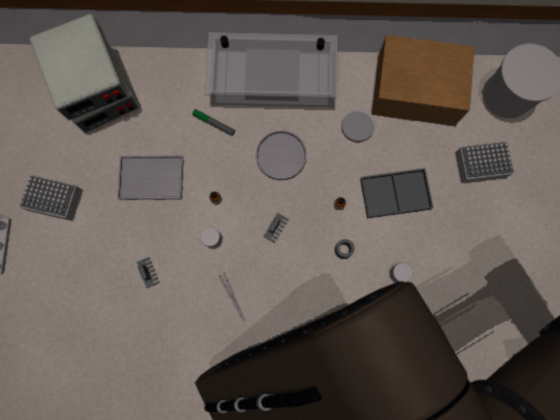

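View pics/side0.png

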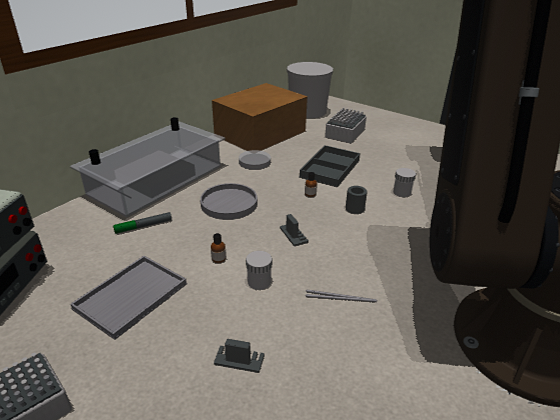

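The views show the tray (151,177), dish (282,156), bin (396,194), combs (147,272) and (276,228), jars (210,237) and (402,272), sleeve (344,248), and vials (215,197) and (340,203). Next I'll fit silhouettes in both views.

```bash
cat > h.py <<'E'
from plant import ctrl
import numpy as np, cv2
from scipy.optimize import minimize
def box(x0,x1,y0,y1,z0,z1): return np.array([[x,y,z] for x in(x0,x1) for y in(y0,y1) for z in(z0,z1)])/1000.
def cyl(d,z0,z1,d2=None):
    a=np.linspace(0,2*np.pi,40,endpoint=False); r=d/2000; r2=(d2 or d)/2000
    return np.vstack([np.c_[r*np.cos(a),r*np.sin(a),0*a+z0/1000],np.c_[r2*np.cos(a),r2*np.sin(a),0*a+z1/1000]])
teeth=[box(c-3,c+3,-21,-6,0,6) for c in np.linspace(-32,32,7)]
M={"comb_a":[box(-35,35,-6,12,0,6),box(-18,18,-6,6,6,44)]+teeth,"jar_a":[cyl(46,0,56)],"sleeve":[cyl(44,0,50)],
"comb_tray":[box(-56,56,-80,80,0,14)],"jar_bin":[box(-52,52,-82,82,0,22)],"dish":[cyl(130,0,18)],
"vial":[cyl(28,0,58)]}
def proj(P,X):
    c=X@P["R"].T+P["t"]; u=c@P["K"].T; return u[:,:2]/u[:,2:]
def render(P,parts,x,y,yaw,z=0,S=4):
    m=np.zeros((420*S,560*S),np.uint8); c,s=np.cos(yaw),np.sin(yaw); R=np.array([[c,-s,0],[s,c,0],[0,0,1]])
    for b in parts:
        h=cv2.convexHull(((proj(P,b@R.T+[x,y,z])+.5)*S).astype(np.float32))
        cv2.fillConvexPoly(m,np.round(h).astype(np.int32),1)
    return cv2.resize(m.astype(np.float32),(560,420),interpolation=cv2.INTER_AREA)
def ground(P,u,v,z=0):
    d=P["R"].T@np.linalg.inv(P["K"])@np.array([u,v,1]); o=-P["R"].T@P["t"]; return (o+d*(z-o[2])/d[2])[:2]
def masks(P,l):
    return [(d["confidence"],d["region"]) for d in ctrl.trace(P,l)]
def fit(obs,parts,x0,yaws=(0,),z=0):
    # obs: list of (P,mask)
    best=None
    def cost(p): return sum(np.abs(render(P,parts,*p,z=z)-m).sum()/m.sum() for P,m in obs)
    for yw in yaws:
        r=minimize(cost,[x0[0],x0[1],yw],method="Nelder-Mead",options=dict(initial_simplex=np.array([[x0[0],x0[1],yw],[x0[0]+.01,x0[1],yw],[x0[0],x0[1]+.01,yw],[x0[0],x0[1],yw+.15]]),maxiter=150,xatol=2e-4,fatol=1e-4))
        if best is None or r.fun<best.fun: best=r
    return best.x,best.fun
def shots(): return {n:ctrl.snapshot(n) for n in("top","side")}
def save(P,name): cv2.imwrite(f"pics/{name}.png",P["image"][:,:,::-1])
E
cat > fit0.py <<'E'
from h import *
S=shots(); 
seeds={"comb_a":[(147,272),(276,228)],"jar_a":[(210,237),(402,272)],"sleeve":[(344,248)],"comb_tray":[(151,177)],"jar_bin":[(396,194)],"dish":[(282,156)],"vial_left":[(215,197)],"vial_right":[(340,203)]}
out={n:S[n]["image"][:,:,::-1].copy() for n in S}
for l,ss in seeds.items():
    mk={n:masks(S[n],l) for n in S}
    for s in ss:
        g=ground(S["top"],*s,z=.02); parts=M["vial" if "vial" in l else l]
        obs=[]
        tag=[]
        for n in S:
            pr=render(S[n],parts,g[0],g[1],0)
            def ov(m): return (pr*m).sum()/pr.sum()
            c=[(ov(m),cf,m) for cf,m in mk[n]]
            if c:
                b=max(c,key=lambda t:t[0])
                if b[0]>.2: obs.append((S[n],b[2].astype(np.float32))); tag.append((n,round(b[1],2),int(b[2].sum())))
        if not obs: print(l,s,g,"none");continue
        yaws=(-.5,-.2,.1,.4) if l in("comb_a",) else (-.2,0.1) if l in("comb_tray","jar_bin") else (0,)
        r=fit(obs,parts,g,yaws); 
        sep=[fit([o],parts,g,(r[0][2],))[0][:2].round(4) for o in obs]
        print(l,s,r[0][:2].round(4),"yaw",np.degrees(r[0][2]).round(1),"cost",round(r[1],3),tag,sep)
        for n in S:
            m=(render(S[n],parts,*r[0])>.5).astype(np.uint8)
            cs,_=cv2.findContours(m,cv2.RETR_EXTERNAL,cv2.CHAIN_APPROX_NONE); cv2.drawContours(out[n],cs,-1,(0,0,255),1)
cv2.imwrite("pics/f_top.png",cv2.resize(out["top"][80:360,0:460],None,fx=1.7,fy=1.7)); cv2.imwrite("pics/f_side.png",cv2.resize(out["side"][130:380,50:450],None,fx=2,fy=2))
E
python3 fit0.py
```

```text
comb_a (147, 272) [0.3422 0.3148] yaw 26.2 cost 0.332 [('top', 0.82, 407), ('side', 0.56, 1074)] [array([0.3439, 0.3163]), array([0.342, 0.314])]
comb_a (276, 228) [0.466  0.0036] yaw -29.3 cost 0.357 [('top', 0.84, 307), ('side', 0.87, 458)] [array([0.4667, 0.0039]), array([0.4638, 0.0036])]
jar_a (210, 237) [0.4304 0.1553] yaw 2.5 cost 0.174 [('top', 0.61, 360), ('side', 0.74, 916)] [array([0.4317, 0.1568]), array([0.4296, 0.1543])]
jar_a (402, 272) [ 0.3579 -0.3017] yaw 5.3 cost 0.195 [('top', 0.57, 393), ('side', 0.59, 558)] [array([ 0.3592, -0.3017]), array([ 0.356 , -0.3023])]
sleeve (344, 248) [ 0.413  -0.1671] yaw 6.3 cost 0.388 [('top', 0.47, 236)] [array([ 0.413 , -0.1672])]
comb_tray (151, 177) [0.585  0.3217] yaw 2.5 cost 0.076 [('top', 0.58, 2836), ('side', 0.61, 4824)] [array([0.5863, 0.3221]), array([0.5826, 0.3215])]
jar_bin (396, 194) [ 0.5586 -0.2994] yaw 9.8 cost 0.129 [('top', 0.75, 2751), ('side', 0.98, 1615)] [array([ 0.5597, -0.2989]), array([ 0.5561, -0.2992])]
dish (282, 156) [ 0.6523 -0.0089] yaw 6.7 cost 0.145 [('top', 0.69, 1988), ('side', 0.58, 1606)] [array([ 0.6531, -0.0074]), array([ 0.6512, -0.0108])]
vial_left (215, 197) [0.5318 0.1526] yaw -3.0 cost 0.885 [('top', 0.47, 117), ('side', 0.78, 332)] [array([0.5299, 0.1503]), array([0.5328, 0.1524])]
vial_right (340, 203) [ 0.5237 -0.155 ] yaw 5.9 cost 0.852 [('top', 0.67, 114), ('side', 0.78, 232)] [array([ 0.524 , -0.1552]), array([ 0.5256, -0.1591])]
```

View pics/f_top.png

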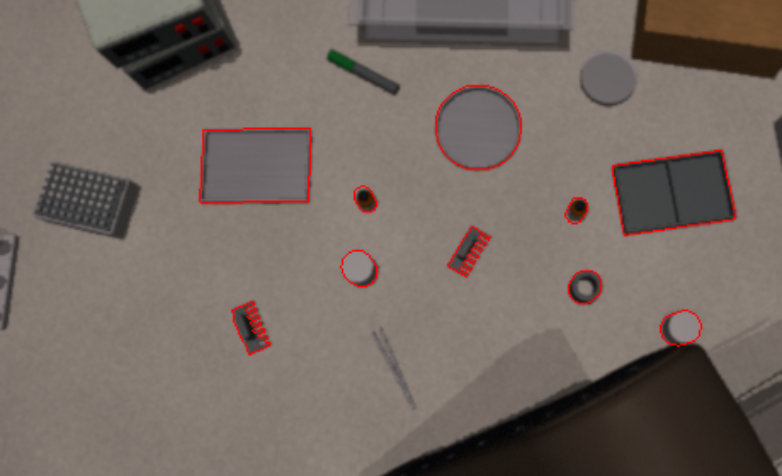

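View pics/f_side.png

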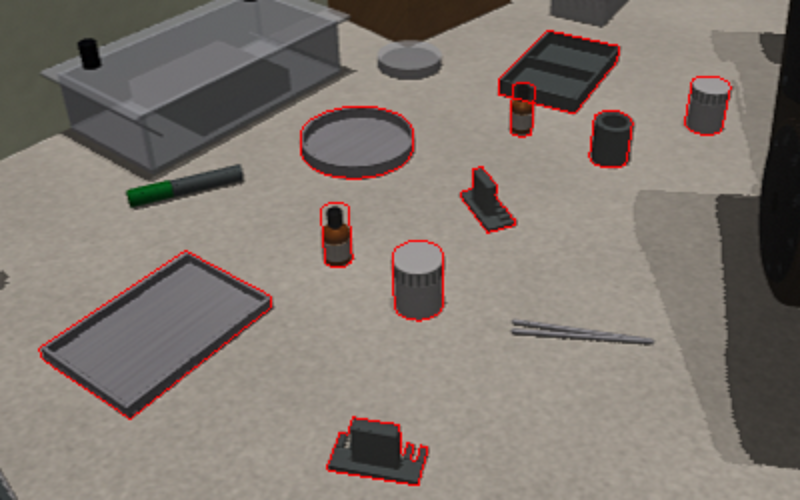

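```bash
cat >> h.py <<'E'
from scipy.spatial.transform import Rotation as Ro
def plan(x,y,z,yaw):
    o=ctrl.get_obs(); R0=Ro.from_euler("xyz",o["orientation"],degrees=True); R1=Ro.from_euler("xyz",[180,0,yaw],degrees=True)
    print("plan",R0.inv().apply(np.array([x,y,z])-o["tool_pos"]).round(4),(R0.inv()*R1).as_rotvec().round(3),"clk",round(o["clock"],2))
E
python3 -c "
from h import *
plan(.3579,-.3017,.29,-80.2)"
```

```text
plan [-0.2749  0.2961  0.1146] [ 0.     0.    -1.499] clk 1.8
```

{"api": "carry_out", "payload": {"moves": "0.087 -0.275 0.296 0.1146 0 0 -1.499;0.087 -0.275 0.296 0.1146 0 0 -1.499;0.087 -0.275 0.296 0.1146 0 0 -1.499;0.087 -0.275 0.296 0.1146 0 0 -1.499;0.087 -0.275 0.296 0.1146 0 0 -1.499;0.087 -0.275 0.296 0.1146 0 0 -1.499;0.087 -0.275 0.296 0.1146 0 0 -1.499;0.087 -0.275 0.296 0.1146 0 0 -1.499;0.087 -0.275 0.296 0.1146 0 0 -1.499;0.087 -0.275 0.296 0.1146 0 0 -1.499;0.087 -0.275 0.296 0.1146 0 0 -1.499;0.087 -0.275 0.296 0.1146 0 0 -1.499;0.087 -0.275 0.296 0.1146 0 0 -1.499;0.087 -0.275 0.296 0.1146 0 0 -1.499"}}

```text
clock: 3.2
tool_pos: [0.3578, -0.3022, 0.2902]
orientation: [-180.0, -0.0, -80.4]
force: [-0.0, 0.2, 0.1]
opening: 0.087
```

```bash
python3 -c "
from h import *
plan(.3579,-.3017,.199,-80.2)
S=shots()
for n in S: save(S[n],n+'1')"
```

```text
plan [-0.0005 -0.0002  0.0912] [-0.    -0.    -0.003] clk 3.2
```

{"api": "carry_out", "payload": {"moves": "0.087 0 0 0.04 0 0 0;0.087 0 0 0.075 0 0 0;0.087 0 0 0.091 0 0 0;0.087 0 0 0.091 0 0 0;0.087 0 0 0.091 0 0 0;0.04 0 0 0.091 0 0 0;0.04 0 0 0.091 0 0 0;0.04 0 0 0.091 0 0 0;0.04 0 0 0.091 0 0 0;0.04 0 0 0.091 0 0 0;0.04 0 0 0.091 0 0 0;0.04 0 0 0.091 0 0 0"}}

```text
clock: 4.5
tool_pos: [0.358, -0.3017, 0.1992]
orientation: [180.0, 0.0, -80.2]
force: [-1.5, 0.5, 3.6]
opening: 0.0454
```

```bash
python3 -c "
from h import *
print(ctrl.get_obs()['opening'])
plan(.5654,-.3388,.30,-80.2)"
```

```text
0.04538597556701535
plan [ 0.0718 -0.198  -0.1008] [0. 0. 0.] clk 4.5
```

{"api": "carry_out", "payload": {"moves": "0.04 0 0 -0.02 0 0 0;0.04 0 0 -0.06 0 0 0;0.04 0 0 -0.1 0 0 0;0.04 0.013 -0.035 -0.1 0 0 0;0.04 0.026 -0.072 -0.1 0 0 0;0.04 0.04 -0.11 -0.1 0 0 0;0.04 0.054 -0.148 -0.1 0 0 0;0.04 0.065 -0.18 -0.1 0 0 0;0.04 0.0718 -0.198 -0.1 0 0 0;0.04 0.0718 -0.198 -0.1 0 0 0;0.04 0.0718 -0.198 -0.1 0 0 0;0.04 0.0718 -0.198 -0.065 0 0 0;0.04 0.0718 -0.198 -0.035 0 0 0;0.04 0.0718 -0.198 -0.018 0 0 0;0.04 0.0718 -0.198 -0.01 0 0 0;0.04 0.0718 -0.198 -0.01 0 0 0"}}

```text
clock: 6.1
tool_pos: [0.5645, -0.3387, 0.2083]
orientation: [179.9, 0.1, -80.2]
force: [-0.7, 0.3, -0.7]
opening: 0.0454
```

```bash
python3 -c "
from h import *
plan(.5654,-.3388,.2035,-80.2)
S=shots()
for n in S: save(S[n],n+'2')"
```

```text
plan [ 0.0003 -0.0009  0.0048] [ 0.002  0.001 -0.   ] clk 6.1
```

View pics/side2.png

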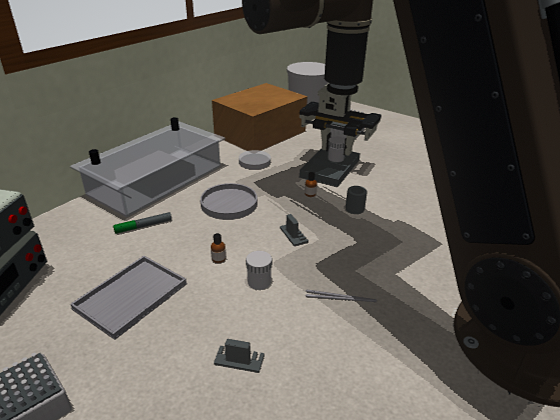

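{"api": "carry_out", "payload": {"moves": "0.04 0 0 0.003 0 0 0;0.04 0 0 0.0055 0 0 0;0.04 0 0 0.0055 0 0 0;0.075 0 0 0.0055 0 0 0;0.075 0 0 0.0055 0 0 0;0.075 0 0 0.0055 0 0 0;0.075 0 0 0.0055 0 0 0;0.075 0 0 0.0055 0 0 0;0.075 0 0 -0.03 0 0 0;0.075 0 0 -0.08 0 0 0;0.075 0 0 -0.09 0 0 0;0.075 0 0 -0.09 0 0 0"}}

```text
clock: 7.4
tool_pos: [0.5661, -0.3391, 0.3023]
orientation: [-179.7, -0.2, -80.2]
force: [-0.1, -0.4, -0.0]
opening: 0.0753
```

```bash
python3 -c "
from h import *
plan(.413,-.1671,.29,-80.2)
plan(.413,-.1671,.194,-80.2)
S=shots()
for n in S: save(S[n],n+'3')
P=S['side']; mk=masks(P,'sleeve'); print([(c,m.sum()) for c,m in mk])
for c,m in mk[:2]: print(fit([(P,m.astype(np.float32))],M['sleeve'],(.413,-.167)))
mk=masks(P,'jar_a'); 
for c,m in mk[:4]: print(c,m.sum(),fit([(P,m.astype(np.float32))],M['jar_a'],(.565,-.339),z=.004))
"
```

```text
plan [-0.1956  0.1216  0.0112] [-0.005 -0.003  0.   ] clk 7.4
plan [-0.1958  0.1221  0.1072] [-0.005 -0.003  0.   ] clk 7.4
[(0.61, np.int64(520))]
(array([ 0.40968983, -0.16786298,  0.1161424 ]), np.float64(0.07163461297750473))
0.82 354 (array([ 0.57005951, -0.34913287,  0.19613746]), np.float64(0.2544138431549072))
0.61 829 (array([ 1.90574074, -2.65751852,  7.31111111]), np.float64(1.0))
```

View pics/side3.png

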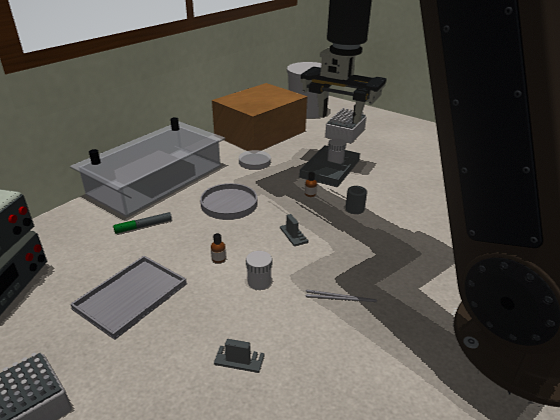

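{"api": "carry_out", "payload": {"moves": "0.08 -0.195 0.1215 0 0 0 0;0.08 -0.195 0.1215 0 0 0 0;0.08 -0.195 0.1215 0 0 0 0;0.08 -0.195 0.1215 0 0 0 0;0.08 -0.195 0.1215 0 0 0 0;0.08 -0.195 0.1215 0 0 0 0;0.08 -0.195 0.1215 0.02 0 0 0;0.08 -0.195 0.1215 0.02 0 0 0;0.08 -0.195 0.1215 0.02 0 0 0"}}

```text
clock: 8.5
tool_pos: [0.4126, -0.1676, 0.2785]
orientation: [179.9, 0.0, -80.2]
force: [-0.2, 0.5, -0.3]
opening: 0.0799
```

```bash
python3 -c "
from h import *
plan(.412,-.1674,.194,-80.2)"
```

```text
plan [-0.0003  0.0004  0.0845] [ 0.002  0.    -0.   ] clk 8.5
```

{"api": "carry_out", "payload": {"moves": "0.08 0 0 0.04 0 0 0;0.08 0 0 0.07 0 0 0;0.08 0 0 0.084 0 0 0;0.08 0 0 0.084 0 0 0;0.08 0 0 0.084 0 0 0;0.035 0 0 0.084 0 0 0;0.035 0 0 0.084 0 0 0;0.035 0 0 0.084 0 0 0;0.035 0 0 0.084 0 0 0;0.035 0 0 0.084 0 0 0;0.035 0 0 0.084 0 0 0"}}

```text
clock: 9.6
tool_pos: [0.4125, -0.1673, 0.1953]
orientation: [-180.0, -0.0, -80.2]
force: [-1.2, 0.9, 4.3]
opening: 0.0442
```

```bash
python3 -c "
from h import *
plan(.6523,-.0089,.295,-80.2)
plan(.6523,-.0089,.1982,-80.2)"
```

```text
plan [-0.1152 -0.2633 -0.0996] [-0. -0.  0.] clk 9.6
plan [-0.1152 -0.2633 -0.0028] [-0. -0.  0.] clk 9.6
```

{"api": "carry_out", "payload": {"moves": "0.035 0 0 -0.02 0 0 0;0.035 0 0 -0.06 0 0 0;0.035 0 0 -0.1 0 0 0;0.035 -0.015 -0.035 -0.1 0 0 0;0.035 -0.031 -0.071 -0.1 0 0 0;0.035 -0.047 -0.107 -0.1 0 0 0;0.035 -0.063 -0.144 -0.1 0 0 0;0.035 -0.079 -0.18 -0.1 0 0 0;0.035 -0.095 -0.217 -0.1 0 0 0;0.035 -0.108 -0.247 -0.1 0 0 0;0.035 -0.115 -0.263 -0.1 0 0 0;0.035 -0.115 -0.263 -0.1 0 0 0;0.035 -0.115 -0.263 -0.065 0 0 0;0.035 -0.115 -0.263 -0.03 0 0 0;0.035 -0.115 -0.263 -0.015 0 0 0;0.035 -0.115 -0.263 -0.009 0 0 0;0.035 -0.115 -0.263 -0.009 0 0 0"}}

```text
clock: 11.3
tool_pos: [0.652, -0.0094, 0.204]
orientation: [180.0, -0.0, -80.2]
force: [-0.2, 0.1, -0.7]
opening: 0.0439
```

```bash
python3 -c "
from h import *
plan(.6523,-.0089,.1993,-80.2)"
```

```text
plan [-0.0005 -0.0003  0.0047] [ 0.001 -0.     0.   ] clk 11.3
```

{"api": "carry_out", "payload": {"moves": "0.035 0 0 0.003 0 0 0;0.035 0 0 0.005 0 0 0;0.035 0 0 0.005 0 0 0;0.062 0 0 0.005 0 0 0;0.062 0 0 0.005 0 0 0;0.062 0 0 0.005 0 0 0;0.062 0 0 0.005 0 0 0;0.062 0 0 -0.03 0 0 0;0.062 0 0 -0.075 0 0 0;0.062 0 0 -0.085 0 0 0;0.062 0 0 -0.085 0 0 0;0.062 0 0 -0.085 0 0 0"}}

```text
clock: 12.5
tool_pos: [0.6517, -0.0093, 0.2887]
orientation: [180.0, 0.0, -80.2]
force: [-0.5, -0.3, -1.0]
opening: 0.062
```

```bash
python3 -c "
from h import *
S=shots()
for n in S: save(S[n],n+'4')
plan(.4304,.1553,.289,-80.2)"
```

```text
plan [-0.1998  0.1899 -0.0009] [ 0.002  0.    -0.   ] clk 12.6
```

View pics/side4.png

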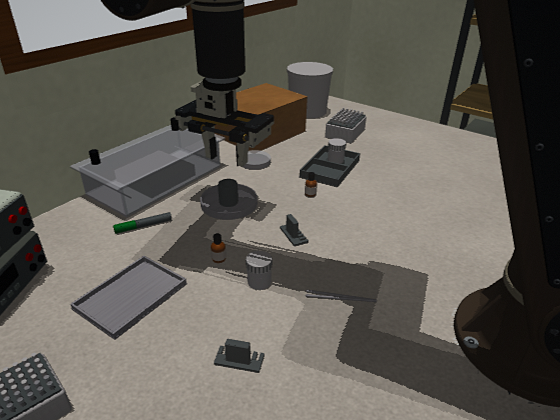

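{"api": "carry_out", "payload": {"moves": "0.08 -0.2 0.19 0 0 0 0;0.08 -0.2 0.19 0 0 0 0;0.08 -0.2 0.19 0 0 0 0;0.08 -0.2 0.19 0 0 0 0;0.08 -0.2 0.19 0 0 0 0;0.08 -0.2 0.19 0 0 0 0;0.08 -0.2 0.19 0 0 0 0;0.08 -0.2 0.19 0 0 0 0;0.08 -0.2 0.19 0.02 0 0 0;0.08 -0.2 0.19 0.02 0 0 0"}}

```text
clock: 13.6
tool_pos: [0.4307, 0.1545, 0.2669]
orientation: [179.8, -0.1, -80.3]
force: [0.6, -0.1, -0.6]
opening: 0.08
```

```bash
python3 -c "
from h import *
plan(.4304,.1553,.199,-80.2)"
```

```text
plan [-0.001  -0.0001  0.0679] [ 0.004 -0.002 -0.002] clk 13.6
```

{"api": "carry_out", "payload": {"moves": "0.08 0 0 0.03 0 0 0;0.08 0 0 0.055 0 0 0;0.08 0 0 0.0685 0 0 0;0.08 0 0 0.0685 0 0 0;0.08 0 0 0.0685 0 0 0;0.04 0 0 0.0685 0 0 0;0.04 0 0 0.0685 0 0 0;0.04 0 0 0.0685 0 0 0;0.04 0 0 0.0685 0 0 0;0.04 0 0 0.0685 0 0 0;0.04 0 0 0.0685 0 0 0"}}

```text
clock: 14.7
tool_pos: [0.4307, 0.1555, 0.2008]
orientation: [-180.0, 0.0, -80.2]
force: [-1.8, 0.4, 4.7]
opening: 0.0458
```

```bash
python3 -c "
from h import *
plan(.5518,-.2600,.3,-80.2)
"
```

```text
plan [ 0.4301 -0.0486 -0.0992] [-0.  0.  0.] clk 14.7
```

{"api": "carry_out", "payload": {"moves": "0.04 0 0 -0.02 0 0 0;0.04 0 0 -0.06 0 0 0;0.04 0 0 -0.1 0 0 0;0.04 0.03 -0.003 -0.1 0 0 0;0.04 0.07 -0.008 -0.1 0 0 0;0.04 0.11 -0.012 -0.1 0 0 0;0.04 0.15 -0.017 -0.1 0 0 0;0.04 0.19 -0.021 -0.1 0 0 0;0.04 0.23 -0.026 -0.1 0 0 0;0.04 0.27 -0.03 -0.1 0 0 0;0.04 0.31 -0.035 -0.1 0 0 0;0.04 0.35 -0.04 -0.1 0 0 0;0.04 0.39 -0.044 -0.1 0 0 0;0.04 0.42 -0.048 -0.1 0 0 0;0.04 0.43 -0.0486 -0.1 0 0 0;0.04 0.43 -0.0486 -0.1 0 0 0;0.04 0.43 -0.0486 -0.06 0 0 0;0.04 0.43 -0.0486 -0.03 0 0 0;0.04 0.43 -0.0486 -0.015 0 0 0;0.04 0.43 -0.0486 -0.009 0 0 0"}}

```text
clock: 16.7
tool_pos: [0.5509, -0.2587, 0.2077]
orientation: [179.8, 0.1, -80.2]
force: [-0.7, -0.4, -0.9]
opening: 0.0455
```

```bash
python3 -c "
from h import *
plan(.5518,-.2600,.2048,-80.2)
"
```

```text
plan [ 0.0014 -0.0006  0.0029] [0.003 0.001 0.001] clk 16.7
```

{"api": "carry_out", "payload": {"moves": "0.04 0 0 0 0 0 0;0.04 0 0 0.003 0 0 0;0.04 0 0 0.0045 0 0 0;0.04 0 0 0.0045 0 0 0;0.075 0 0 0.0045 0 0 0;0.075 0 0 0.0045 0 0 0;0.075 0 0 0.0045 0 0 0;0.075 0 0 0.0045 0 0 0;0.075 0 0 0.0045 0 0 0;0.075 0 0 -0.03 0 0 0;0.075 0 0 -0.08 0 0 0;0.075 0 0 -0.1 0 0 0;0.075 0 0 -0.1 0 0 0;0.075 0 0 -0.1 0 0 0"}}

```text
clock: 18.1
tool_pos: [0.5516, -0.2599, 0.3098]
orientation: [-179.9, 0.0, -80.2]
force: [0.9, -0.6, -0.3]
opening: 0.0754
```

```bash
python3 -c "
from h import *
plan(.466,.0036,.285,-29.3)
plan(.466,.0036,.285,-29.3+180)
S=shots()
for n in S: save(S[n],n+'5')
"
```

```text
plan [-0.2742  0.0396  0.0248] [-0.001 -0.    -0.889] clk 18.1
plan [-0.2742  0.0396  0.0248] [-0.000e+00  1.000e-03  2.253e+00] clk 18.1
```

View pics/side5.png

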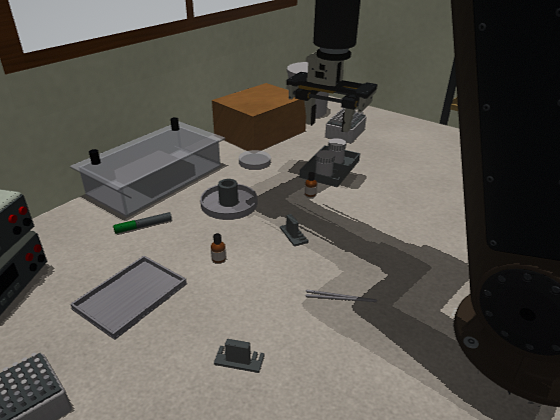

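{"api": "carry_out", "payload": {"moves": "0.06 -0.274 0.0396 0.025 0 0 -0.889;0.06 -0.274 0.0396 0.025 0 0 -0.889;0.06 -0.274 0.0396 0.025 0 0 -0.889;0.06 -0.274 0.0396 0.025 0 0 -0.889;0.06 -0.274 0.0396 0.025 0 0 -0.889;0.06 -0.274 0.0396 0.025 0 0 -0.889;0.06 -0.274 0.0396 0.025 0 0 -0.889;0.06 -0.274 0.0396 0.025 0 0 -0.889;0.06 -0.274 0.0396 0.025 0 0 -0.889;0.06 -0.274 0.0396 0.025 0 0 -0.889"}}

```text
clock: 19.2
tool_pos: [0.4664, 0.0025, 0.2842]
orientation: [180.0, 0.0, -29.4]
force: [-0.4, 0.3, -0.6]
opening: 0.0603
```

```bash
python3 -c "
from h import *
plan(.466,.0036,.191,-29.3)
"
```

```text
plan [-0.0008 -0.0008  0.0932] [ 0.001  0.    -0.002] clk 19.2
```

{"api": "carry_out", "payload": {"moves": "0.06 0 0 0.04 0 0 0;0.06 0 0 0.075 0 0 0;0.06 0 0 0.094 0 0 0;0.06 0 0 0.094 0 0 0;0.06 0 0 0.094 0 0 0;0.005 0 0 0.094 0 0 0;0.005 0 0 0.094 0 0 0;0.005 0 0 0.094 0 0 0;0.005 0 0 0.094 0 0 0;0.005 0 0 0.094 0 0 0;0.005 0 0 0.094 0 0 0;0.005 0 0 0.094 0 0 0"}}

```text
clock: 20.4
tool_pos: [0.4662, 0.0033, 0.1906]
orientation: [180.0, 0.0, -29.3]
force: [-0.1, 0.1, 2.5]
opening: 0.0116
```

```bash
python3 -c "
from h import *
t=np.radians(2.5)
R=np.array([[np.cos(t),-np.sin(t)],[np.sin(t),np.cos(t)]])
for s in(-.038,.038): print(np.array([.585,.3217])+R@[0,s])
x,y=np.array([.585,.3217])+R@[0,-.038]
plan(x,y,.3,2.5)
"
```

```text
[0.58665754 0.28373617]
[0.58334246 0.35966383]
plan [-0.0319 -0.3035 -0.1094] [ 0.     0.    -0.554] clk 20.4
```

{"api": "carry_out", "payload": {"moves": "0.005 0 0 -0.02 0 0 0;0.005 0 0 -0.06 0 0 0;0.005 0 0 -0.1 0 0 0;0.005 -0.003 -0.03 -0.1 0 0 -0.07;0.005 -0.007 -0.07 -0.1 0 0 -0.14;0.005 -0.0115 -0.11 -0.1 0 0 -0.21;0.005 -0.016 -0.15 -0.1 0 0 -0.28;0.005 -0.02 -0.19 -0.1 0 0 -0.35;0.005 -0.024 -0.23 -0.1 0 0 -0.42;0.005 -0.028 -0.265 -0.1 0 0 -0.49;0.005 -0.031 -0.293 -0.1 0 0 -0.53;0.005 -0.032 -0.3035 -0.1 0 0 -0.554;0.005 -0.032 -0.3035 -0.1 0 0 -0.554;0.005 -0.032 -0.3035 -0.065 0 0 -0.554;0.005 -0.032 -0.3035 -0.03 0 0 -0.554;0.005 -0.032 -0.3035 -0.015 0 0 -0.554;0.005 -0.032 -0.3035 -0.009 0 0 -0.554;0.005 -0.032 -0.3035 -0.009 0 0 -0.554;0.005 -0.032 -0.3035 -0.009 0 0 -0.554"}}

```text
clock: 22.3
tool_pos: [0.5872, 0.2839, 0.2011]
orientation: [-179.9, -0.1, 2.5]
force: [0.3, 0.4, 0.0]
opening: 0.0118
```

```bash
python3 -c "
from h import *
plan(.5867,.2837,.1946,2.5)
S=shots(); save(S['side'],'side6')
"
```

```text
plan [-0.0005  0.0002  0.0065] [-0.001 -0.002 -0.   ] clk 22.3
```

View pics/side6.png

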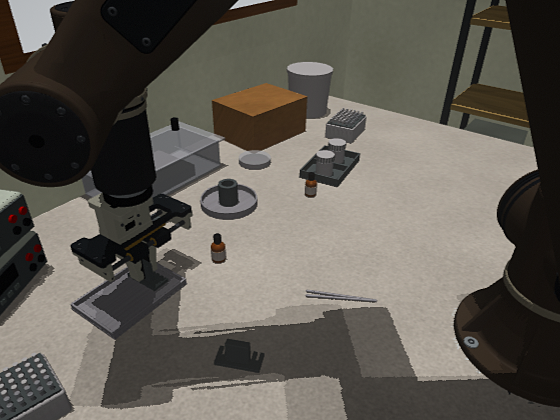

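{"api": "carry_out", "payload": {"moves": "0.005 0 0 0.003 0 0 0;0.005 0 0 0.0055 0 0 0;0.005 0 0 0.006 0 0 0;0.005 0 0 0.006 0 0 0;0.045 0 0 0.006 0 0 0;0.045 0 0 0.006 0 0 0;0.045 0 0 0.006 0 0 0;0.045 0 0 0.006 0 0 0;0.045 0 0 0.006 0 0 0;0.045 0 0 -0.03 0 0 0;0.045 0 0 -0.075 0 0 0;0.045 0 0 -0.095 0 0 0;0.045 0 0 -0.095 0 0 0;0.045 0 0 -0.095 0 0 0"}}

```text
clock: 23.8
tool_pos: [0.5864, 0.2836, 0.2948]
orientation: [-180.0, -0.0, 2.5]
force: [-0.4, 0.2, -1.2]
opening: 0.0449
```

```bash
python3 -c "
from h import *
plan(.3422,.3148,.27,26.2)
S=shots(); save(S['side'],'side7')
"
```

```text
plan [-0.2427 -0.0416  0.0247] [-0.001 -0.001 -0.414] clk 23.8
```

View pics/side7.png

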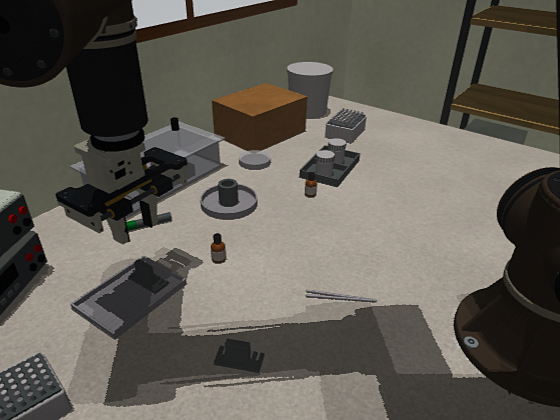

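Comb_b lies in the tray around (150,273). Next is comb_a.

{"api": "carry_out", "payload": {"moves": "0.06 -0.243 -0.0416 0 0 0 -0.414;0.06 -0.243 -0.0416 0 0 0 -0.414;0.06 -0.243 -0.0416 0 0 0 -0.414;0.06 -0.243 -0.0416 0 0 0 -0.414;0.06 -0.243 -0.0416 0 0 0 -0.414;0.06 -0.243 -0.0416 0 0 0 -0.414;0.06 -0.243 -0.0416 0.025 0 0 -0.414;0.06 -0.243 -0.0416 0.025 0 0 -0.414;0.06 -0.243 -0.0416 0.025 0 0 -0.414"}}

```text
clock: 24.8
tool_pos: [0.3423, 0.3145, 0.2689]
orientation: [179.9, 0.1, 26.2]
force: [0.7, -0.3, -0.4]
opening: 0.0602
```

```bash
python3 -c "
from h import *
plan(.3422,.3148,.191,26.2)
"
```

```text
plan [ 0.0002 -0.0004  0.0779] [ 0.002  0.002 -0.   ] clk 24.8
```

{"api": "carry_out", "payload": {"moves": "0.06 0 0 0.035 0 0 0;0.06 0 0 0.065 0 0 0;0.06 0 0 0.079 0 0 0;0.06 0 0 0.079 0 0 0;0.06 0 0 0.079 0 0 0;0.005 0 0 0.079 0 0 0;0.005 0 0 0.079 0 0 0;0.005 0 0 0.079 0 0 0;0.005 0 0 0.079 0 0 0;0.005 0 0 0.079 0 0 0;0.005 0 0 0.079 0 0 0;0.005 0 0 0.079 0 0 0"}}

```text
clock: 26.0
tool_pos: [0.3421, 0.3148, 0.1906]
orientation: [180.0, 0.0, 26.2]
force: [-0.3, -0.1, 1.4]
opening: 0.0115
```

```bash
python3 -c "
from h import *
plan(.5833,.3597,.29,2.5)
"
```

```text
plan [ 0.2363  0.0662 -0.0994] [ 0.    -0.     0.414] clk 26.0
```

{"api": "carry_out", "payload": {"moves": "0.005 0 0 -0.02 0 0 0;0.005 0 0 -0.06 0 0 0;0.005 0 0 -0.1 0 0 0;0.005 0.03 0.008 -0.1 0 0 0.06;0.005 0.067 0.019 -0.1 0 0 0.12;0.005 0.105 0.029 -0.1 0 0 0.18;0.005 0.143 0.04 -0.1 0 0 0.24;0.005 0.18 0.05 -0.1 0 0 0.31;0.005 0.215 0.06 -0.1 0 0 0.37;0.005 0.2363 0.0662 -0.1 0 0 0.414;0.005 0.2363 0.0662 -0.1 0 0 0.414;0.005 0.2363 0.0662 -0.1 0 0 0.414;0.005 0.2363 0.0662 -0.065 0 0 0.414;0.005 0.2363 0.0662 -0.03 0 0 0.414;0.005 0.2363 0.0662 -0.015 0 0 0.414;0.005 0.2363 0.0662 -0.009 0 0 0.414;0.005 0.2363 0.0662 -0.009 0 0 0.414;0.005 0.2363 0.0662 -0.009 0 0 0.414"}}

```text
clock: 27.8
tool_pos: [0.5837, 0.3602, 0.2012]
orientation: [-179.9, -0.1, 2.5]
force: [0.6, -0.3, -0.9]
opening: 0.012
```

```bash
python3 -c "
from h import *
plan(.5833,.3597,.1946,2.5)
"
```

```text
plan [-0.0004  0.0005  0.0066] [-0.001 -0.002  0.   ] clk 27.8
```

{"api": "carry_out", "payload": {"moves": "0.005 0 0 0.003 0 0 0;0.005 0 0 0.0055 0 0 0;0.005 0 0 0.006 0 0 0;0.005 0 0 0.006 0 0 0;0.045 0 0 0.006 0 0 0;0.045 0 0 0.006 0 0 0;0.045 0 0 0.006 0 0 0;0.045 0 0 0.006 0 0 0;0.045 0 0 0.006 0 0 0;0.045 0 0 -0.03 0 0 0;0.045 0 0 -0.075 0 0 0;0.045 0 0 -0.12 0 0 0;0.045 0 0 -0.16 0 0 0;0.045 0 0 -0.16 0 0 0"}}

```text
clock: 29.2
tool_pos: [0.5846, 0.3605, 0.3671]
orientation: [-179.6, -0.5, 2.5]
force: [0.6, 0.7, 0.1]
opening: 0.045
```

{"api": "carry_out", "payload": {"moves": "0.045 -0.23 -0.05 0 0 0 0;0.045 -0.23 -0.05 0 0 0 0;0.045 -0.23 -0.05 0 0 0 0;0.045 -0.23 -0.05 0 0 0 0;0.045 -0.23 -0.05 0 0 0 0;0.045 -0.23 -0.05 0 0 0 0;0.045 -0.23 -0.05 0 0 0 0"}}

```text
clock: 29.9
tool_pos: [0.3507, 0.4, 0.36]
orientation: [-179.9, -0.0, 2.6]
force: [0.1, -0.7, 0.3]
opening: 0.0452
```

```bash
cat > chk.py <<'E'
from h import *
S=shots()
for n in S: save(S[n],n+'8')
for l,seeds,z in [("comb_a",[(.5867,.2837),(.5833,.3597)],.004),("jar_a",[(.5654,-.3388),(.5518,-.26)],.004),("sleeve",[(.6523,-.0089)],.004),("vial_left",[(.5318,.1526)],0),("vial_right",[(.5237,-.155)],0)]:
    parts=M["vial" if "vial" in l else l]; mk={n:masks(S[n],l) for n in S}
    for s in seeds:
        for n in S:
            pr=render(S[n],parts,*s,.04 if l=="comb_a" else 0,z=z)
            c=[((pr*m).sum()/pr.sum(),cf,m) for cf,m in mk[n]]
            if not c: print(l,n,"none"); continue
            b=max(c,key=lambda t:t[0])
            if b[0]<.2: print(l,s,n,"no overlap"); continue
            r=fit([(S[n],b[2].astype(np.float32))],parts,s,(.04,),z=z); print(l,s,n,round(b[1],2),r[0].round(3),round(r[1],2))
for n,(a,b,c,d) in {"top":(110,250,100,460),"side":(110,350,60,380)}.items():
    cv2.imwrite(f"pics/{n}8z.png",cv2.resize(S[n]["image"][a:b,c:d,::-1],None,fx=2.2,fy=2.2))
E
python3 chk.py
```

```text
comb_a (0.5867, 0.2837) top 0.75 [ 0.589  0.286 -0.002] 0.13
comb_a (0.5867, 0.2837) side no overlap
comb_a (0.5833, 0.3597) top 0.64 [0.586 0.361 0.063] 0.19
comb_a (0.5833, 0.3597) side no overlap
jar_a (0.5654, -0.3388) top 0.92 [ 0.568 -0.338  0.096] 0.07
jar_a (0.5654, -0.3388) side 0.82 [ 0.567 -0.345  0.235] 0.38
jar_a (0.5518, -0.26) top 0.58 [ 0.553 -0.259  0.088] 0.12
jar_a (0.5518, -0.26) side 0.97 [ 0.555 -0.266  0.117] 0.18
sleeve (0.6523, -0.0089) top 0.83 [ 0.655 -0.009  0.055] 0.24
sleeve (0.6523, -0.0089) side 0.62 [ 0.684 -0.045  0.346] 1.12
vial_left (0.5318, 0.1526) top 0.63 [0.529 0.15  0.147] 0.37
vial_left side none
vial_right top none
vial_right (0.5237, -0.155) side 0.82 [ 0.525 -0.159  0.142] 0.45
```

View pics/top8z.png

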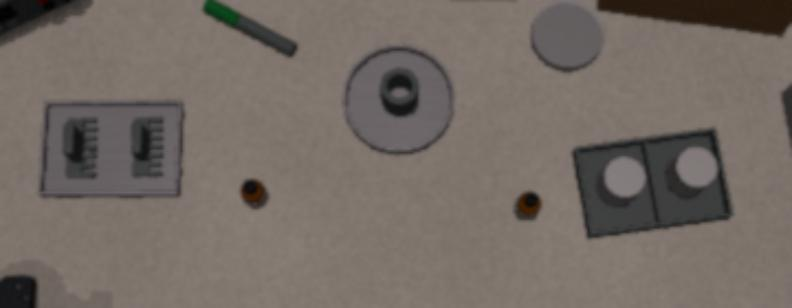

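View pics/side8z.png

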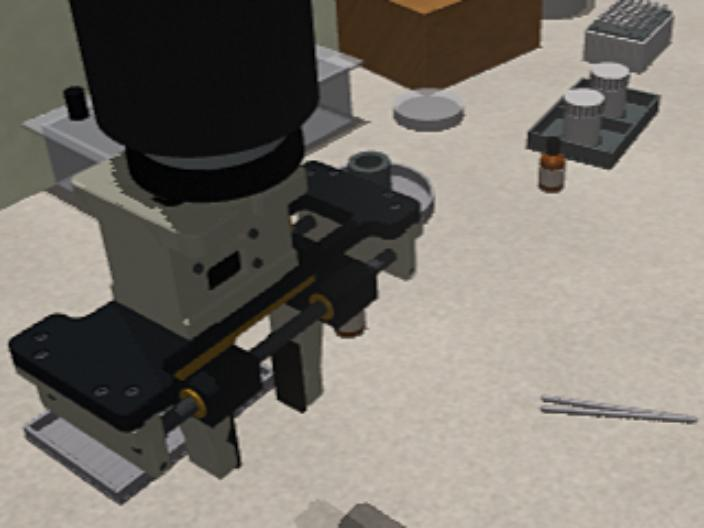

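From the top all is placed: combs at (80,147) and (150,147) in the zoom, sleeve at (400,92), jars at (624,178) and (696,167). The gripper hides the tray in the side view, so I'll move it away and check the combs are flat.

{"api": "carry_out", "payload": {"moves": "0.045 0.15 0.3 0 0 0 0;0.045 0.15 0.3 0 0 0 0;0.045 0.15 0.3 0 0 0 0;0.045 0.15 0.3 0 0 0 0;0.045 0.15 0.3 0 0 0 0;0.045 0.15 0.3 0 0 0 0;0.045 0.15 0.3 0 0 0 0;0.045 0.1 0.55 0 0 0 0;0.045 0.1 0.55 0 0 0 0;0.045 0.1 0.55 0 0 0 0;0.045 0.1 0.55 0 0 0 0;0.045 0.1 0.55 0 0 0 0;0.045 0.1 0.55 0 0 0 0;0.045 0.1 0.55 0 0 0 0;0.045 0.1 0.55 0 0 0 0"}}

```text
clock: 32.0
tool_pos: [0.4752, -0.1452, 0.3596]
orientation: [-180.0, -0.0, 2.5]
force: [0.3, 0.0, -0.1]
opening: 0.0447
```

```bash
python3 chk.py
```

```text
comb_a (0.5867, 0.2837) top 0.78 [0.588 0.285 0.074] 0.21
comb_a (0.5867, 0.2837) side 0.74 [ 0.586  0.283 -0.019] 0.14
comb_a (0.5833, 0.3597) top 0.87 [0.587 0.362 0.02 ] 0.16
comb_a (0.5833, 0.3597) side 0.9 [0.582 0.36  0.04 ] 0.06
jar_a (0.5654, -0.3388) top 0.86 [ 0.569 -0.34   0.097] 0.06
jar_a (0.5654, -0.3388) side 0.76 [ 0.564 -0.341  0.141] 0.28
jar_a (0.5518, -0.26) top no overlap
jar_a (0.5518, -0.26) side no overlap
sleeve top none
sleeve (0.6523, -0.0089) side 0.55 [ 0.652 -0.01   0.186] 0.08
vial_left (0.5318, 0.1526) top no overlap
vial_left (0.5318, 0.1526) side 0.83 [0.534 0.152 0.102] 0.49
vial_right top none
vial_right (0.5237, -0.155) side 0.6 [ 0.523 -0.154  0.125] 0.39
```

View pics/side8z.png

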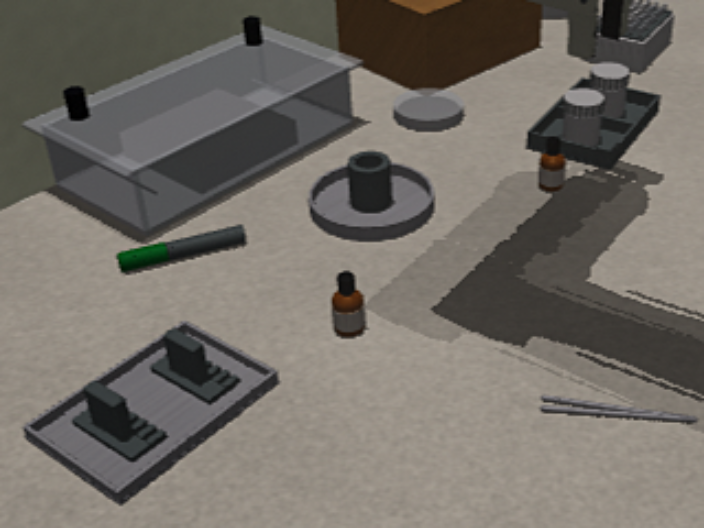

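Both combs lie flat in the tray at (120,425) and (195,368), and the sleeve, jars and vials are all upright. I'll hand the job in.

```bash
python3 -c "
from plant import ctrl
print(ctrl.get_obs()['qvel'].round(2)); print(ctrl.close_job())"
```

```text
[-0.12 -0.02  0.01 -0.06 -0.04  0.06]
the job is handed in; nothing more can be done
None
```

I handed the job in at about 32 s of the 134 s allowed. Both combs lie flat side by side in the tray, one jar stands in each bay of the bin, and the sleeve stands in the dish. Each was lowered to about the floor height before release.

**Positions:** in the last good fits, every item sat within about 6 mm of its intended spot, well inside the limits. The vials fitted within about 4 mm of their starting positions and are still upright. The gripper is open and clear of everything.

**Checks that failed or disagreed:**
- **Missed things:** in the last round the networks missed some things in single views. The near-bay jar was missed in both, but the final side picture and the check before it show it upright in its bay.
- **Poor sleeve fit:** one side-view fit of the sleeve was about 48 mm off because the gripper covered it. It fitted within about 1 mm once the arm had moved away.
- **Top against side:** the two views differed by up to about 7 mm.

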